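# Painted eggs from the drying rack to the serving tray, in reverse order

### The arm

A 7-joint arm with a two-finger parallel gripper is mounted at the origin on the work surface. World frame = base frame: x ahead of the robot, y to its left, z up, the work surface at z = 0. Lengths are in m, angles in rad, forces in N, time in s.
With the tool pointing down it reaches from about 0.35 to 0.9 m from the base axis. Payload 8.1 kg.
Tool frame: the origin (TCP) lies at the very end of the fingers, on their centre line; the grasp point (between the pads) lies arm.hold_point_z behind it (arm.hold_point_z is the distance from the TCP to the grasp point, in m); z points along the fingers, y is the line along which they close (so a half turn about z gives the same grasp; the last joint's range is limited). The gripper opens to 92 mm and grips with 3 to 60 N. Pads are 19 mm wide; open, the fingers measure 130 mm over their backs; the gripper's body (75 mm by 190 mm) begins 47 mm behind the grasp point.
Start: joints at [-0.103, 0.434, 0.025, 1.573, -0.012, 1.134, -0.075], TCP at [0.625, -0, 0.199] pointing down, gripper open.
Joint ranges: [-2.62, 2.62], [-0.44, 2.09], [-1.27, 1.32], [0.08, 2.57], [-1.32, 4.46], [0.12, 2], [-2.74, 2.74]. Speed limits (rad/s): [2.22, 2.22, 3.01, 3.01, 3.14, 3.14, 3.14].

### API

Orientations are given as a rotation vector (axis times angle).
In Python, from cell import arm, vision, job, cut_out gives the robot as it stands. The module is installed in compiled form; this text tells all that it offers.
- The arm moves only by the tool play_rows, never from a script. Its argument "increments" is text: rows parted by semicolons, each of 5 numbers parted by spaces: the shift along the tool's x, y, z in cm, then the turn about the tool's z in degrees, then the opening, from -1 (shut) to 1 (fully open), so that 0 is half open. A call has 1 to 5 rows; each row shifts and turns the commanded pose from where the row before left it, along the tool's axes as they then stand; what a row does not reach is not made up. A row lasts 1/12 s, in which the tool goes at most 41.7 mm and 7.16 degrees, less where a joint would pass 70% of its speed; a pose out of reach is approached as far as the arm can. A call is refused whole if a number of a shift passes 4.17 or a number of a turn 7.16, either way. A call with a gripper value outside its range is refused whole. The fingers move at their own pace and stop on an object; "grip_force" is the grip in N (left out, the last holds). Time passes only in rows, so rows that do not move let the fingers close. It gives the time, the measured TCP pose, the force, the opening and the grip force at its end, in the units of the state.
- arm.observe(): the state, without advancing time (a new reading comes with each control period).
- vision.get_image(name): name is "scene" or "side" or "wrist"; returns a dict with "frame" (400x640x3 uint8, red, green, blue), "z_map" (400x640 float32, m along the optical axis (not along the pixel's ray), 0 where there is no reading), "mtx" (3x3 intrinsics, pixels), "cam_to_world" (4x4, takes a point from camera to world coordinates). Camera axes: x right, y up, looking along -z (the intrinsics and any distortion apply to the point x, -y, -z); pixel columns grow to the right and rows downward; lengths in m; the calibration is good to about 2 mm. A picture is of the moment at which its call begins.
- job.sign_off(): hands the job in; it is judged then, once.
Trained networks look in a picture, given as the dict that the camera call returned (one of the last four; its "shot" number tells which), for a name from the list of things; names that differ only in an ending like _2 or _b are one class to them, and where a whole thing is asked for, a point or a joint stands for the part that bears it (a point fixed in the world has none). Each returns a list of dicts, best first, with "confidence" (0 to 1); they miss things now and then, are a little off and sometimes report something else, mostly with a low value. They report only what shows in the picture. A call takes as long as a camera call.
- cut_out(query, picture): "mask" (400x640 bool, what is visible of it) and "point" ([row, column] in pixels, amid what is visible of it).
The state is a dict: "clock": time; "joints": joint angles; "dq": joint speeds; "joint_efforts": joint torques, N m; "position": TCP position; "ee_rot": TCP orientation; "force": force on the tool from outside, world axes, zero at the start; "ft_torque": the same for the moment, N m; "width": opening from 0.0 (shut) to 1.0 (fully open); "gripper_force": force on a finger pad.
Only numpy, scipy, OpenCV 4.12 (cv2) and the standard library are available. Lean on these libraries where they do the work, as an engineer would, in place of code of your own. Each camera call takes 0.05 s, during which the arm holds its last target. There are 200 camera calls.

### The job

The paint on the four wooden eggs on the steel drying rack is dry: move them all to the wooden serving tray, one standing upright inside each white ring, in reverse order. That is, the egg that starts nearest the rack's black knob goes into the ring farthest from the tray's black knob, the next into the next farthest, and so on, until the egg that starts farthest from the rack's knob stands nearest the tray's knob. Set each egg down gently, never drop it or let one fall over, and let go of all of them.

Things in the scene. Friction and masses are not known exactly. Their poses are not given: they have to be found in the camera images.
- red_egg: red painted wooden egg, about 50 g, 45 mm across at its widest and 55 mm tall, standing pointed end up on a flat foot 27 mm across, on the red saucer. Origin on its axis at the level of its widest girth, 24 mm above its foot and 31 mm below its top; z points up along its axis. Loose; round, so it may be gripped across its girth from any side
- yellow_egg: yellow painted wooden egg, about 50 g, 45 mm across at its widest and 55 mm tall, standing pointed end up on a flat foot 27 mm across, on the yellow saucer. Origin on its axis at the level of its widest girth, 24 mm above its foot and 31 mm below its top; z points up along its axis. Loose; round, so it may be gripped across its girth from any side
- green_egg: green painted wooden egg, about 50 g, 45 mm across at its widest and 55 mm tall, standing pointed end up on a flat foot 27 mm across, on the green saucer. Origin on its axis at the level of its widest girth, 24 mm above its foot and 31 mm below its top; z points up along its axis. Loose; round, so it may be gripped across its girth from any side
- blue_egg: blue painted wooden egg, about 50 g, 45 mm across at its widest and 55 mm tall, standing pointed end up on a flat foot 27 mm across, on the blue saucer. Origin on its axis at the level of its widest girth, 24 mm above its foot and 31 mm below its top; z points up along its axis. Loose; round, so it may be gripped across its girth from any side
- red_saucer: red round saucer, 66 mm across and 6 mm thick, fixed to the drying rack, with a low white ring (49 mm inside, 55 mm outside, 4 mm high) on it. Origin at the centre of its underside, which is 12 mm above the table. It marks where on the rack the red egg started: the egg stands at its centre, foot on the saucer inside the ring, girth 30 mm above the saucer's underside
- yellow_saucer: yellow round saucer, 66 mm across and 6 mm thick, fixed to the drying rack, with a low white ring (49 mm inside, 55 mm outside, 4 mm high) on it. Origin at the centre of its underside, which is 12 mm above the table. It marks where on the rack the yellow egg started: the egg stands at its centre, foot on the saucer inside the ring, girth 30 mm above the saucer's underside
- green_saucer: green round saucer, 66 mm across and 6 mm thick, fixed to the drying rack, with a low white ring (49 mm inside, 55 mm outside, 4 mm high) on it. Origin at the centre of its underside, which is 12 mm above the table. It marks where on the rack the green egg started: the egg stands at its centre, foot on the saucer inside the ring, girth 30 mm above the saucer's underside
- blue_saucer: blue round saucer, 66 mm across and 6 mm thick, fixed to the drying rack, with a low white ring (49 mm inside, 55 mm outside, 4 mm high) on it. Origin at the centre of its underside, which is 12 mm above the table. It marks where on the rack the blue egg started: the egg stands at its centre, foot on the saucer inside the ring, girth 30 mm above the saucer's underside
- drying_rack: Long flat steel rack, fixed, 70 x 340 x 12 mm, origin at the centre of its underside on the table, y along its length. The four coloured saucers stand on it in a row, in any colour order, at y = -105, -35, 35 and 105 mm, x = 0. A black knob (24 mm across, top 38 mm above the table) stands at its +y end, at y = 153 mm
- serving_tray: Long flat wooden tray, fixed, 75 x 340 x 18 mm, origin at the centre of its underside on the table, y along its length. Four low white rings (49 mm inside, 55 mm outside, 4 mm high, wood inside), the empty egg places, lie on it in a row at y = -105, -35, 35 and 105 mm, x = 0. An egg standing in one has its foot 18 mm and its widest girth 42 mm above the table. A black knob like the rack's (top 44 mm above the table) stands at its +y end, at y = 153 mm

How it is judged:
By the outcome, as a careful person would: the job done as asked, in the order asked, and still so for the second after the job is handed in, with the robot touching nothing.
It also fails if it takes over 96 s, if anything falls off the work surface, if the arm or the gripper's body presses on something with over 40 N, if the wrist force passes 120 N, or if a joint passes its speed limit or range.

## Working session

There is one attempt and no reset: what is moved stays moved. The work goes in short steps, Python scripts to look and compute and a tool call to move; the robot and the scene stay as the last step left them, time stands still between calls to the robot, and variables do not carry over. Pictures are saved under pics/ and viewed, at most 14 in all, crops included, and the job is handed in when it is done.

Besides the shell and the picture viewer there is one more tool, called after "Emit:" by a JSON object that holds its "api" and its "payload", one argument or row to a line. play_rows: Moves the arm, as the interface text tells. Its arguments: {"type":"object","properties":{"increments":{"type":"string"},"grip_force":{"type":"number"}},"required":["increments"]}

```bash
mkdir -p pics
cat > h.py <<'E'
import numpy as np, cv2
from cell import arm, vision, job, cut_out
from scipy.spatial.transform import Rotation as R
def pts(im,mask):
    r,c=np.nonzero(mask&(im["z_map"]>0)); z=im["z_map"][r,c].astype(float)
    K=im["mtx"]; p=np.c_[(c-K[0,2])/K[0,0]*z,-(r-K[1,2])/K[1,1]*z,-z,np.ones(len(z))]
    return (p@im["cam_to_world"].T)[:,:3]
def save(im,n): cv2.imwrite("pics/"+n,im["frame"][:,:,::-1])
E
python3 - <<'E'
from h import *
s=arm.observe(); print({k:np.round(v,3) for k,v in s.items()}, arm.hold_point_z)
for n in("scene","side"):
    im=vision.get_image(n); save(im,n+"0.png"); print(n,im["cam_to_world"].round(3).tolist(),im["mtx"].tolist())
    for q in("red_egg","yellow_egg","green_egg","blue_egg","red_saucer","yellow_saucer","green_saucer","blue_saucer","drying_rack","serving_tray"):
        for d in cut_out(q,im)[:1]:
            p=pts(im,d["mask"]); 
            print(q,round(d["confidence"],2),np.round(d["point"]),len(p),np.median(p,0).round(3),np.percentile(p,2,0).round(3),np.percentile(p,98,0).round(3))
E
```

```text
{'clock': np.float64(0.0), 'joints': array([-0.103,  0.435,  0.025,  1.574, -0.012,  1.134, -0.075]), 'dq': array([-0.   ,  0.   , -0.001,  0.001, -0.   ,  0.   , -0.001]), 'joint_efforts': array([ 0.0000e+00, -6.6785e+01,  9.8500e-01, -3.1446e+01, -6.1000e-02,
        4.3000e-02,  0.0000e+00]), 'position': array([ 0.624, -0.   ,  0.199]), 'ee_rot': array([-2.221e+00, -2.221e+00,  2.000e-03]), 'force': array([ 0.047, -0.154, -0.021]), 'ft_torque': array([-0.036, -0.001, -0.014]), 'gripper_force': np.float64(0.0), 'width': np.float64(1.003)} 0.0188
scene [[0.101, -0.773, 0.626, 1.074], [0.995, 0.068, -0.077, -0.082], [0.017, 0.631, 0.776, 0.716], [0.0, 0.0, 0.0, 1.0]] [[490.7119182079129, 0.0, 324.2503105703298], [0.0, 490.7119182079129, 202.8905117033336], [0.0, 0.0, 1.0]]
red_egg 0.77 [257. 336.] 682 [ 0.66  -0.003  0.059] [ 0.632 -0.022  0.017] [0.672 0.018 0.072]
yellow_egg 0.88 [262. 299.] 683 [ 0.665 -0.071  0.059] [ 0.644 -0.091  0.03 ] [ 0.676 -0.052  0.072]
green_egg 0.73 [255. 380.] 684 [0.656 0.065 0.058] [0.621 0.048 0.015] [0.668 0.087 0.072]
blue_egg 0.58 [272. 252.] 676
[... 1173 characters left out ...]
.075]
blue_egg 0.87 [239. 413.] 672 [ 0.648 -0.151  0.061] [ 0.636 -0.164  0.033] [ 0.669 -0.131  0.075]
red_saucer 0.86 [196. 358.] 380 [ 0.634 -0.016  0.02 ] [ 0.617 -0.034  0.016] [0.676 0.021 0.025]
yellow_saucer 0.66 [222. 383.] 475 [ 0.638 -0.088  0.02 ] [ 0.622 -0.105  0.014] [ 0.677 -0.05   0.025]
green_saucer 0.83 [175. 340.] 255 [0.629 0.053 0.02 ] [0.614 0.036 0.018] [0.673 0.086 0.025]
blue_saucer 0.79 [252. 408.] 595 [ 0.644 -0.158  0.02 ] [ 0.626 -0.175  0.014] [ 0.681 -0.114  0.028]
drying_rack 0.61 [260. 396.] 1848 [ 0.634 -0.163  0.014] [ 0.609 -0.207  0.012] [0.693 0.123 0.039]
serving_tray 0.95 [205. 271.] 5962 [0.475 0.034 0.02 ] [ 0.433 -0.095  0.005] [0.519 0.231 0.027]
```

View pics/scene0.png

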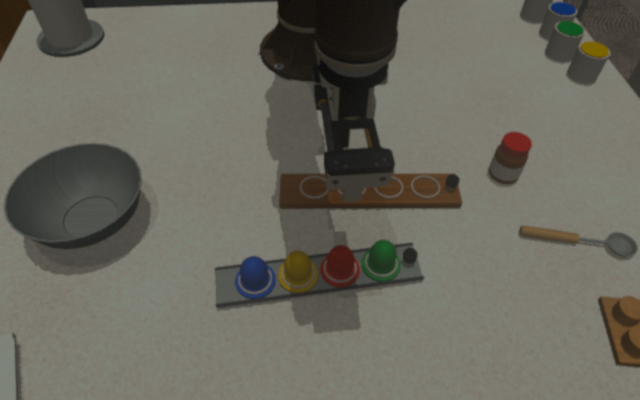

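View pics/side0.png

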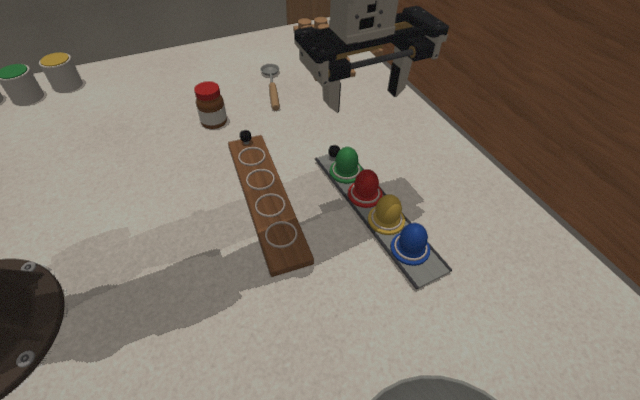

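The eggs on the rack run, from the knob at (410,256), green, red, yellow, blue. The tray knob is at (452,182) and the rings run left from it. Both knobs are at the +y end, so green goes to the lowest-y ring and blue to the highest-y ring.

```bash
cat >> h.py <<'E'
from scipy.optimize import least_squares
def egg(im,col,foot=.018):
    d=cut_out(col+"_egg",im)[0]; m=cv2.erode(d["mask"].astype(np.uint8),np.ones((3,3)))>0
    p=pts(im,m); p=p[p[:,2]>foot+.026]; p=p[np.linalg.norm(p-np.median(p,0),axis=1)<.04]
    f=lambda q:(np.hypot(p[:,0]-q[0],p[:,1]-q[1])-.0225*np.sqrt(np.clip(1-((p[:,2]-foot-.024)/.031)**2,0,1)))
    r=least_squares(f,np.median(p,0)[:2],loss="soft_l1",f_scale=.002); return r.x,np.sqrt(np.mean(r.fun**2)),p[:,2].max()
def ringpts(im,lo=.017,hi=.026):
    d=cut_out("serving_tray",im)[0]; m=cv2.morphologyEx(d["mask"].astype(np.uint8),cv2.MORPH_CLOSE,np.ones((7,7)))>0
    hsv=cv2.cvtColor(im["frame"],cv2.COLOR_RGB2HSV); w=m&(hsv[...,1]<80)&(hsv[...,2]>90)
    p=pts(im,w); return p[(p[:,2]>lo)&(p[:,2]<hi)]
def tray(p,q0):
    def f(q):
        e=np.array([-np.sin(q[2]),np.cos(q[2])]); c=q[:2]+np.outer([-.105,-.035,.035,.105],e)
        return (np.abs(np.linalg.norm(p[:,None,:2]-c,axis=2)-.026)).min(1)
    r=least_squares(f,q0,loss="soft_l1",f_scale=.002); return r.x,r.fun.mean()
E
python3 - <<'E'
from h import *
for n in("scene","side"):
    im=vision.get_image(n); print(n)
    for c in("green","red","yellow","blue"): print(c,egg(im,c))
    p=ringpts(im); print(len(p),p[:,2].mean())
    q,e=tray(p,[.481,.07,.03]);print(q.round(4),e)
    d=np.array([-np.sin(q[2]),np.cos(q[2])]); print((q[:2]+np.outer([-.105,-.035,.035,.105],d)).round(4).tolist())
E
```

```text
scene
green (array([0.64478655, 0.06872029]), np.float64(0.001780046599764549), np.float64(0.07459367734544453))
red (array([ 0.64912944, -0.00122877]), np.float64(0.0018333667376093947), np.float64(0.073717046411228))
yellow (array([ 0.65322298, -0.07140782]), np.float64(0.0017757453627331287), np.float64(0.0747330457091947))
blue (array([ 0.65730226, -0.14112639]), np.float64(0.0017917515423555143), np.float64(0.07376463322385951))
173 0.02051119136834168
[ 0.4784  0.0762 -0.0819] 0.00368896908469869
[[0.4698, -0.0285], [0.4755, 0.0413], [0.4812, 0.1111], [0.487, 0.1808]]
side
green (array([0.64503277, 0.06632726]), np.float64(0.0023002916365785176), np.float64(0.07614981825353645))
red (array([ 0.64905795, -0.0036889 ]), np.float64(0.002226197100995038), np.float64(0.07577576838205102))Traceback (most recent call last):
  File "<stdin>", line 4, in <module>
  File "h.py", line 11, in egg
    d=cut_out(col+"_egg",im)[0]; m=cv2.erode(d["mask"].astype(np.uint8),np.ones((3,3)))>0
      ~~~~~~~~~~~~~~~~~~~~~~^^^
IndexError: list index out of range
```

Run:
```python
from h import *
im=vision.get_image("side"); p=ringpts(im); print(len(p),p.mean(0))
for y in(-.1,0,.05,.1):
    q,e=tray(p,[.481,.07,y]);print(q.round(4),e)
    d=np.array([-np.sin(q[2]),np.cos(q[2])]); print((q[:2]+np.outer([-.105,-.035,.035,.105],d)).round(4).tolist())
m=cut_out("serving_tray",im)[0]["mask"]; t=pts(im,m); t=t[(t[:,2]>.012)&(t[:,2]<.025)]
print(cv2.minAreaRect((t[:,:2]*1000).astype(np.float32)))
```

```text
670 [0.4789631  0.07104371 0.02281064]
[ 0.4785  0.0742 -0.0841] 0.0025444914776362924
[[0.4697, -0.0304], [0.4755, 0.0393], [0.4814, 0.1091], [0.4873, 0.1788]]
[ 0.4785  0.0742 -0.0841] 0.0025444914498670267
[[0.4697, -0.0304], [0.4755, 0.0393], [0.4814, 0.1091], [0.4873, 0.1788]]
[ 0.4785  0.0742 -0.0841] 0.002544491464583058
[[0.4697, -0.0304], [0.4755, 0.0393], [0.4814, 0.1091], [0.4873, 0.1788]]
[ 0.4785  0.0742 -0.0841] 0.002544491462216414
[[0.4697, -0.0304], [0.4755, 0.0393], [0.4814, 0.1091], [0.4873, 0.1788]]
((478.3101806640625, 74.13233947753906), (341.5509033203125, 75.33976745605469), 85.22784423828125)
```

Emit:
{"api": "play_rows", "payload": {
  "increments": "3.4 1.0 0 -3.4 1; 3.4 1.0 0 0 1; 0 0 0 0 1; 0 0 0 0 1",
  "grip_force": 12
}}

```text
clock: 2.08
position: [0.6429, 0.0719, 0.199]
ee_rot: [-2.149, -2.29, -0.001]
force: [0.0, -1.3, -0.1]
width: 0.996
gripper_force: 0.0
```

Both views agree to about 2.5 mm. The spacing (70 mm), heights and tray size (341 x 75 mm) match the given sizes.

Emit:
{"api": "play_rows", "payload": {
  "increments": "-0.45 0.17 2 0 1; 0 0 4 0 1; 0 0 4 0 1; 0 0 3 0 1; 0 0 2 0 1"
}}

```text
clock: 2.5
position: [0.6429, 0.0622, 0.0459]
ee_rot: [-2.155, -2.283, 0.006]
force: [-0.9, 0.2, 0.1]
width: 1.004
gripper_force: 0.0
```

Emit:
{"api": "play_rows", "payload": {
  "increments": "0 0 1.4 0 1; 0 0 0.9 0 1; 0 0 0 0 1; 0 0 0 0 1"
}}

```text
clock: 2.83
position: [0.6451, 0.0634, 0.0267]
ee_rot: [2.155, 2.285, -0.0]
force: [1.0, -0.1, -0.1]
width: 0.999
gripper_force: 0.0
```

Emit:
{"api": "play_rows", "payload": {
  "increments": "0.4 0 0 0 1; 0 0 0 0 0.2; 0 0 0 0 -0.5; 0 0 0 0 -1; 0 0 0 0 -1",
  "grip_force": 12
}}

```text
clock: 3.25
position: [0.645, 0.0681, 0.0269]
ee_rot: [2.154, 2.286, 0.001]
force: [-0.0, -0.1, -0.4]
width: 0.757
gripper_force: 0.0
```

Emit:
{"api": "play_rows", "payload": {
  "increments": "0 0 0 0 -1; 0 0 0 0 -1; 0 0 0 0 -1"
}}

```text
clock: 3.5
position: [0.6447, 0.0681, 0.0264]
ee_rot: [2.155, 2.286, 0.0]
force: [0.4, -0.3, -1.1]
width: 0.545
gripper_force: 0.0
```

Emit:
{"api": "play_rows", "payload": {
  "increments": "0 0 0 0 -1; 0 0 0 0 -1; 0 0 0 0 -1"
}}

```text
clock: 3.75
position: [0.6451, 0.0681, 0.0265]
ee_rot: [2.155, 2.286, 0.001]
force: [1.1, -0.4, -0.2]
width: 0.432
gripper_force: 11.9
```

Run:
```python
from h import *
im=vision.get_image("side"); print(egg(im,"green")); a=im["frame"][90:270,260:460]; 
w=vision.get_image("wrist")["frame"]
cv2.imwrite("pics/g1.png",np.hstack([cv2.resize(a,(400,360)),cv2.resize(w,(400,360))])[:,:,::-1])
```

```text
(array([0.64420926, 0.06604914]), np.float64(0.002586299294728073), np.float64(0.07632048205081676))
```

View pics/g1.png

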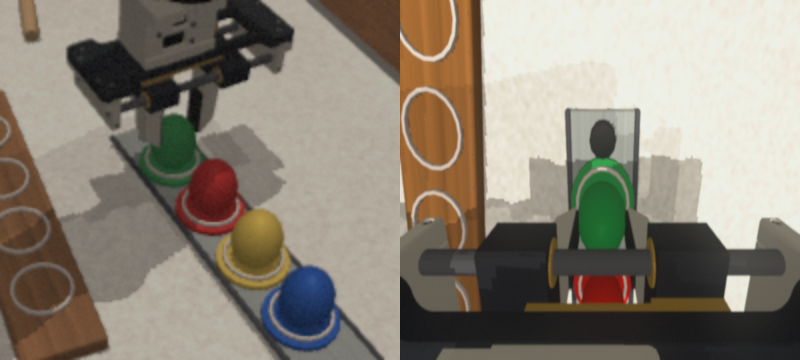

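Side crop: the green egg stands upright between the fingers, about (172,140). Wrist crop: it is centred between the pads at (603,210). Lifting.

Emit:
{"api": "play_rows", "payload": {
  "increments": "0 0 -0.5 0 -1; 0 0 -1.5 0 -1; 0 0 -2.5 0 -1; 0 0 -2 0 -1; 0 0 -0.5 0 -1"
}}

```text
clock: 4.32
position: [0.6463, 0.0684, 0.0999]
ee_rot: [2.153, 2.284, 0.005]
force: [1.1, 0.5, -0.2]
width: 0.427
gripper_force: 11.7
```

Run:
```python
from h import *
s=arm.observe(); print(s["position"],s["width"],s["gripper_force"])
for n in("side","scene"):
  im=vision.get_image(n); 
  try: print(egg(im,"green",.018+.07))
  except Exception as e: print(e)
  if n=="side": cv2.imwrite("pics/g2.png",cv2.resize(im["frame"][60:240,230:430],(600,540))[:,:,::-1])
```

```text
[0.64633733 0.06838176 0.09989928] 0.42734931639115986 11.736004650592804
(array([0.64543798, 0.06443659]), np.float64(0.003999605831968209), np.float64(0.14934911341362206))
(array([0.66490129, 0.0340787 ]), np.float64(0.00284748116662578), np.float64(0.1325326353600388))
```

View pics/g2.png

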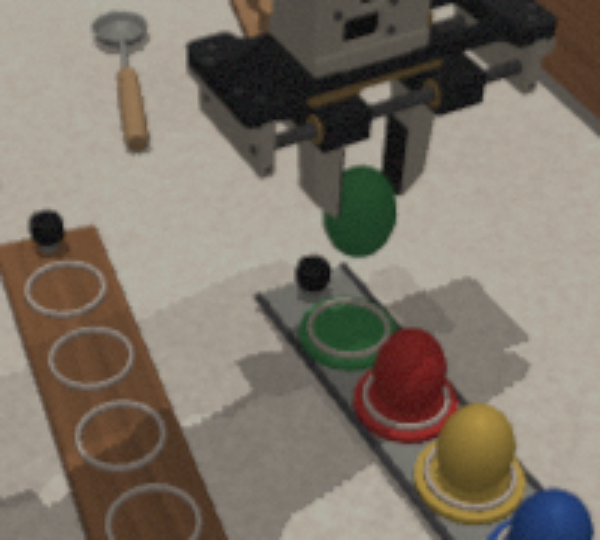

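Run:
```python
from h import *
for n in("side","scene","wrist"):
  im=vision.get_image(n); h=cv2.cvtColor(im["frame"],cv2.COLOR_RGB2HSV)
  m=(h[...,0]>45)&(h[...,0]<80)&(h[...,1]>120)
  m=cv2.erode(m.astype(np.uint8),np.ones((2,2)))>0
  p=pts(im,m); p=p[(np.linalg.norm(p[:,:2]-[.645,.067],axis=1)<.05)&(p[:,2]>.06)&(p[:,2]<.2)]
  if len(p)<20: print(n,len(p)); continue
  def f(q):
    z=p[:,2]-q[2]; a=np.where(z>0,.031,.0275)
    return np.sqrt(((p[:,0]-q[0])**2+(p[:,1]-q[1])**2)/.0225**2+(z/a)**2)-1
  r=least_squares(f,[.645,.067,.115],loss="soft_l1",f_scale=.1); print(n,len(p),r.x.round(4),abs(r.fun).mean(),p.min(0).round(3),p.max(0).round(3))
```

```text
side 196 [0.6437 0.0673 0.1126] 0.031222586639336275 [0.623 0.044 0.092] [0.657 0.068 0.144]
scene 72 [0.6431 0.0684 0.1098] 0.027490313540156117 [0.649 0.049 0.107] [0.664 0.058 0.13 ]
wrist 4576 [0.6432 0.0684 0.1112] 0.013489652589537264 [0.624 0.06  0.101] [0.663 0.091 0.144]
```

The egg hangs upright at (0.643, 0.068), about 12–15 mm above the TCP, as expected. Carrying it to ring 1.

Emit:
{"api": "play_rows", "payload": {
  "increments": "-0.7 -1.5 0 0 -1; -1.4 -3 0 0 -1; -1.7 -3.5 0 0 -1; -1.7 -3.5 0 0 -1; -1.45 -3 0 0 -1"
}}

```text
clock: 5.08
position: [0.5011, -0.0111, 0.0953]
ee_rot: [-2.154, -2.285, 0.003]
force: [0.2, -0.2, -0.3]
width: 0.424
gripper_force: 11.7
```

Emit:
{"api": "play_rows", "payload": {
  "increments": "-0.95 -2 0 0 -1; -0.71 -1.45 0 0 -1; 0 0 0 0 -1; 0 0 0 0 -1; 0 0 0 0 -1"
}}

```text
clock: 5.5
position: [0.4714, -0.028, 0.0962]
ee_rot: [2.154, 2.286, 0.001]
force: [-0.7, 0.4, -0.7]
width: 0.425
gripper_force: 11.7
```

```bash
cat >> h.py <<'E'
HUE={"green":(45,80),"blue":(100,130),"yellow":(20,35),"red":(0,8)}
def held(col,im=None):
  im=im or vision.get_image("wrist"); t=arm.observe()["position"]; h=cv2.cvtColor(im["frame"],cv2.COLOR_RGB2HSV)
  a,b=HUE[col]; m=(h[...,0]>=a)&(h[...,0]<=b)&(h[...,1]>110); m=cv2.erode(m.astype(np.uint8),np.ones((2,2)))>0
  p=pts(im,m); p=p[(np.linalg.norm(p[:,:2]-t[:2],axis=1)<.04)&(abs(p[:,2]-t[2]-.015)<.045)]
  def f(q):
    z=p[:,2]-q[2]; a=np.where(z>0,.031,.0275)
    return np.sqrt(((p[:,0]-q[0])**2+(p[:,1]-q[1])**2)/.0225**2+(z/a)**2)-1
  r=least_squares(f,[*t[:2],t[2]+.015],loss="soft_l1",f_scale=.1); return r.x.round(4),len(p),t.round(4)
E
python3 - <<'E'
from h import *
print(held("green"))
im=vision.get_image("side"); save(im,"s3.png")
E
```

```text
(array([ 0.4709, -0.0276,  0.1127]), 4504, array([ 0.4716, -0.0278,  0.0962]))
```

View pics/s3.png

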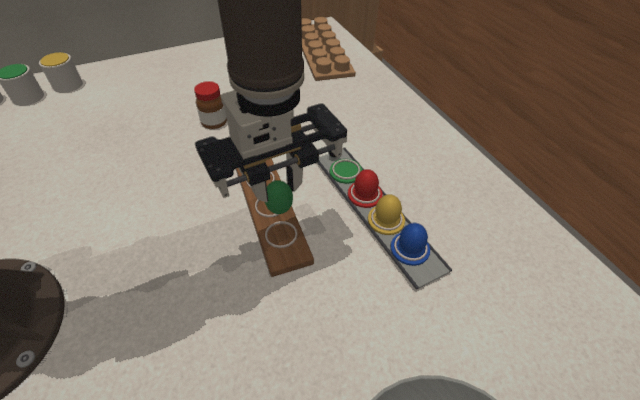

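The green egg is held upright at (278,197) above ring 1 at (281,235), with the TCP within 2 mm. Lowering.

Emit:
{"api": "play_rows", "payload": {
  "increments": "-0.15 -0.15 1 0 -1; 0 0 2 0 -1; 0 0 1.7 0 -1; 0 0 0.8 0 -1; 0 0 0.3 0 -1"
}}

```text
clock: 6.02
position: [0.4687, -0.0296, 0.037]
ee_rot: [-2.153, -2.286, 0.002]
force: [-0.9, 0.5, -0.6]
width: 0.432
gripper_force: 11.7
```

Emit:
{"api": "play_rows", "payload": {
  "increments": "0 0 0.2 0 -1; 0 0 0.15 0 -1; 0 0 0 0 -1; 0 0 0 0 -1"
}}

```text
clock: 6.35
position: [0.4698, -0.03, 0.0354]
ee_rot: [2.154, 2.286, 0.001]
force: [-0.5, 1.4, -0.6]
width: 0.43
gripper_force: 11.7
```

Run:
```python
from h import *
print(held("green"),arm.observe()["force"])
im=vision.get_image("side"); im2=vision.get_image("wrist"); cv2.imwrite("pics/s4.png",np.hstack([cv2.resize(im["frame"][150:290,210:350],(400,400)),cv2.resize(im2["frame"],(400,400))])[:,:,::-1])
```

```text
(array([ 0.4693, -0.0296,  0.0518]), 4562, array([ 0.4697, -0.03  ,  0.0354])) [-0.18003079 -1.2481065   0.28041176]
```

View pics/s4.png

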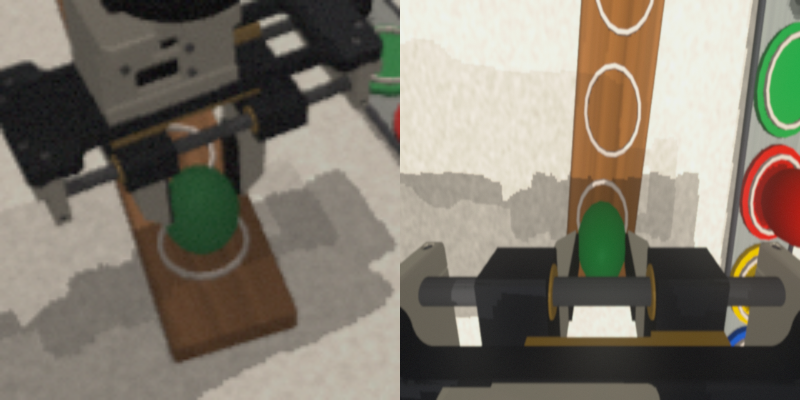

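Side crop: the green egg is just above its ring, centred on it at (204,240). A few mm remain; lowering by feel.

Emit:
{"api": "play_rows", "payload": {
  "increments": "0 0 0.1 0 -1; 0 0 0.1 0 -1; 0 0 0 0 -1; 0 0 0 0 -1"
}}

```text
clock: 6.83
position: [0.4692, -0.0301, 0.0328]
ee_rot: [-2.155, -2.286, 0.0]
force: [-0.1, -0.8, 0.1]
width: 0.431
gripper_force: 11.7
```

Emit:
{"api": "play_rows", "payload": {
  "increments": "0 0 0.1 0 -1; 0 0 0 0 -1; 0 0 0 0 -1"
}}

```text
clock: 7.08
position: [0.4692, -0.0301, 0.0317]
ee_rot: [-2.155, -2.286, 0.0]
force: [0.2, 0.1, -1.3]
width: 0.425
gripper_force: 11.7
```

Emit:
{"api": "play_rows", "payload": {
  "increments": "0 0 0.1 0 -1; 0 0 0 0 -1; 0 0 0 0 -1"
}}

```text
clock: 7.33
position: [0.4692, -0.0301, 0.0308]
ee_rot: [-2.155, -2.286, 0.0]
force: [-0.5, -0.5, -0.0]
width: 0.426
gripper_force: 11.7
```

Run:
```python
from h import *
for i in range(2): print(held("green"),arm.observe()["force"])
im=vision.get_image("side"); print(held("green",im))
```

```text
(array([ 0.4687, -0.0296,  0.0472]), 4572, array([ 0.4692, -0.0301,  0.0308])) [-0.53854628  0.03688879 -1.50337577]
(array([ 0.4687, -0.0297,  0.0472]), 4576, array([ 0.4692, -0.0301,  0.0308])) [ 0.36714043  0.3684469  -0.10551215]
(array([ 0.4689, -0.0306,  0.0483]), 502, array([ 0.4692, -0.0301,  0.0308]))
```

Emit:
{"api": "play_rows", "payload": {
  "increments": "0 0 0.1 0 -1; 0 0 0 0 -1; 0 0 0.1 0 -1; 0 0 0 0 -1; 0 0 0 0 -1"
}}

```text
clock: 7.9
position: [0.4692, -0.0301, 0.0288]
ee_rot: [-2.155, -2.286, 0.0]
force: [-0.1, 0.2, -1.7]
width: 0.425
gripper_force: 11.7
```

Run:
```python
from h import *
print(held("green"),arm.observe()["force"])
```

```text
(array([ 0.4687, -0.0296,  0.0452]), 4557, array([ 0.4692, -0.03  ,  0.0288])) [ 0.72666969  0.67013427 -0.281924  ]
```

The tray and rack girth heights are both 42 mm, so contact is at TCP 0.0265, the same as at the pick.

Emit:
{"api": "play_rows", "payload": {
  "increments": "0 0 0.1 0 -1; 0 0 0 0 -1; 0 0 0.1 0 -1; 0 0 0 0 -1; 0 0 0 0 -1"
}}

```text
clock: 8.37
position: [0.4692, -0.0301, 0.0268]
ee_rot: [2.155, 2.286, -0.0]
force: [0.2, -0.1, -0.2]
width: 0.431
gripper_force: 11.7
```

Run:
```python
from h import *
print(held("green"),arm.observe()["force"])
```

```text
(array([ 0.4687, -0.0297,  0.0432]), 4565, array([ 0.4692, -0.0301,  0.0268])) [-0.24236334 -0.1161148   0.27316938]
```

Emit:
{"api": "play_rows", "payload": {
  "increments": "0 0 0.05 0 -1; 0 0 0 0 -1; 0 0 0.05 0 -1; 0 0 0 0 -1; 0 0 0 0 -1"
}}

```text
clock: 8.83
position: [0.4695, -0.0301, 0.0262]
ee_rot: [2.154, 2.286, 0.001]
force: [-1.7, 0.3, 5.6]
width: 0.43
gripper_force: 12.4
```

Run:
```python
from h import *
print(held("green"),arm.observe()["force"])
```

```text
(array([ 0.469 , -0.0296,  0.0428]), 4561, array([ 0.4695, -0.0301,  0.0262])) [-0.96531151  0.36708531  6.07490347]
```

Contact, 6 N. Release and rise.

Emit:
{"api": "play_rows", "payload": {
  "increments": "0 0 -0.05 0 -1; 0 0 0 0 0.1; 0 0 0 0 0.4; 0 0 0 0 0.7; 0 0 0 0 1"
}}

```text
clock: 9.3
position: [0.4692, -0.0301, 0.0263]
ee_rot: [-2.155, -2.286, 0.0]
force: [0.4, 0.2, -0.3]
width: 0.671
gripper_force: 0.0
```

Emit:
{"api": "play_rows", "payload": {
  "increments": "0 0 0 0 1; 0 0 0 0 1; 0 0 0 0 1; 0 0 0 0 1; 0 0 -1 0 1"
}}

```text
clock: 9.72
position: [0.4681, -0.0301, 0.0352]
ee_rot: [-2.153, -2.285, 0.003]
force: [0.2, 0.8, -0.6]
width: 0.992
gripper_force: 0.0
```

Emit:
{"api": "play_rows", "payload": {
  "increments": "0 0 -2.5 0 1; 0 0 -3 0 1; 0 0 -2 0 1; 0 0 0 0 1; 0 0 0 0 1"
}}

```text
clock: 10.13
position: [0.4701, -0.03, 0.1123]
ee_rot: [2.153, 2.285, 0.003]
force: [-0.5, -0.4, 0.4]
width: 0.998
gripper_force: 0.0
```

Run:
```python
from h import *
im=vision.get_image("side"); print(egg(im,"green"))
for c in("red","yellow","blue"):
  try: print(c,egg(im,c))
  except Exception as e: print(e)
cv2.imwrite("pics/s5.png",cv2.resize(im["frame"][80:300,190:460],(800,600))[:,:,::-1])
```

```text
(array([ 0.46878057, -0.03193192]), np.float64(0.0025580449870622976), np.float64(0.07582260639182464))
red (array([ 0.64907067, -0.00344367]), np.float64(0.002323973549506538), np.float64(0.07633665546452145))
yellow (array([ 0.65292239, -0.07345097]), np.float64(0.0021732450258344924), np.float64(0.07567870157800732))
blue (array([ 0.65710457, -0.14311837]), np.float64(0.0024796576767387277), np.float64(0.07675643033349377))
```

View pics/s5.png

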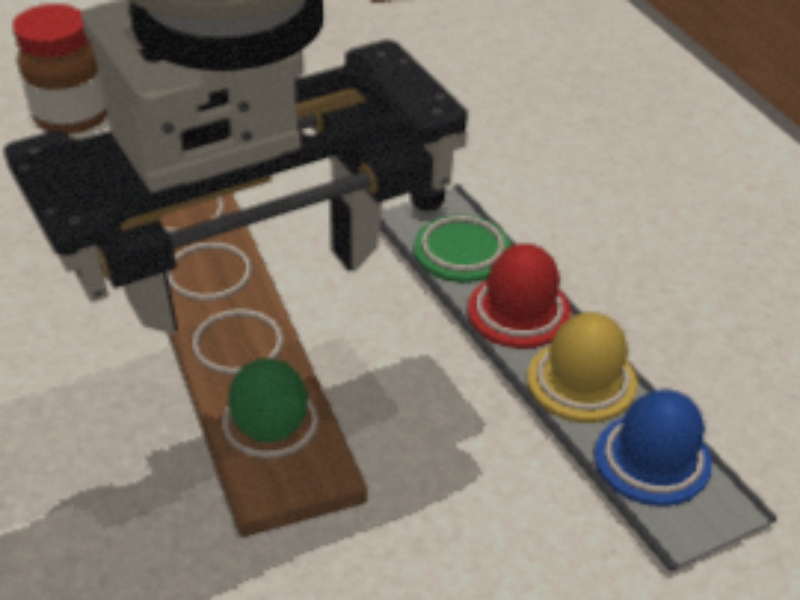

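The green egg stands upright in ring 1 at (268,400), and the others are undisturbed. Now red.

Emit:
{"api": "play_rows", "payload": {
  "increments": "0.2 2 0 0 1; 0.4 3.5 0 0 1; 0.4 3.5 0 0 1; 0.3 3.5 0 0 1; 0.3 3 0 0 1"
}}

```text
clock: 10.8
position: [0.6246, -0.0045, 0.1103]
ee_rot: [-2.154, -2.286, 0.001]
force: [0.4, -0.9, -0.0]
width: 1.001
gripper_force: 0.0
```

Emit:
{"api": "play_rows", "payload": {
  "increments": "0 1.6 0 0 1; 0 1.0 0 0 1; 0 0 0 0 1; 0 0 0 0 1; 0 0 0 0 1"
}}

```text
clock: 11.22
position: [0.6477, -0.0035, 0.1106]
ee_rot: [-2.154, -2.285, 0.002]
force: [0.0, -1.4, -0.8]
width: 1.0
gripper_force: 0.0
```

Emit:
{"api": "play_rows", "payload": {
  "increments": "0.1 0.15 3 0 1; 0 0 3 0 1; 0 0 1.5 0 1; 0 0 0.6 0 1; 0 0 0.3 0 1"
}}

```text
clock: 11.63
position: [0.649, -0.0025, 0.0265]
ee_rot: [-2.154, -2.285, 0.002]
force: [0.7, -0.2, -0.1]
width: 1.003
gripper_force: 0.0
```

Emit:
{"api": "play_rows", "payload": {
  "increments": "0 0 0 0 1; 0 0 0 0 1; 0 0 0 0 0; 0 0 0 0 -0.5; 0 0 0 0 -1"
}}

```text
clock: 12.05
position: [0.6509, -0.0022, 0.0282]
ee_rot: [2.154, 2.286, 0.002]
force: [-0.0, -0.3, 0.9]
width: 0.833
gripper_force: 0.0
```

Emit:
{"api": "play_rows", "payload": {
  "increments": "0 0 0 0 -1; 0 0 0 0 -1; 0 0 0 0 -1; 0 0 0 0 -1; 0 0 0 0 -1"
}}

```text
clock: 12.47
position: [0.6504, -0.0023, 0.0273]
ee_rot: [-2.155, -2.286, 0.0]
force: [-0.7, 0.8, 0.3]
width: 0.466
gripper_force: 0.0
```

Emit:
{"api": "play_rows", "payload": {
  "increments": "0 0 0 0 -1; 0 0 0 0 -1"
}}

```text
clock: 12.63
position: [0.6503, -0.0023, 0.0273]
ee_rot: [-2.155, -2.286, 0.0]
force: [-0.7, 0.1, -0.1]
width: 0.423
gripper_force: 11.7
```

Run:
```python
from h import *
print(held("red"),arm.observe()["force"],arm.observe()["width"])
```

```text
(array([0.6497, 0.0022, 0.0394]), 6822, array([ 0.6503, -0.0023,  0.0273])) [-0.00985438  0.43239098 -0.17944248] 0.4288558462650658
```

Emit:
{"api": "play_rows", "payload": {
  "increments": "0 0 -0.5 0 -1; 0 0 -1.5 0 -1; 0 0 -2.5 0 -1; 0 0 -2 0 -1; 0 0 -0.5 0 -1"
}}

```text
clock: 13.1
position: [0.6525, -0.0022, 0.1012]
ee_rot: [2.152, 2.284, 0.006]
force: [1.4, 1.1, -1.1]
width: 0.427
gripper_force: 11.6
```

Emit:
{"api": "play_rows", "payload": {
  "increments": "0.5 -1.5 0 0 -1; 0.9 -3 0 0 -1; 1.1 -3.5 0 0 -1; 1.1 -3.5 0 0 -1; 0.9 -3 0 0 -1"
}}

```text
clock: 13.52
position: [0.5002, 0.0345, 0.0968]
ee_rot: [-2.154, -2.286, 0.001]
force: [0.0, 0.0, -0.4]
width: 0.425
gripper_force: 11.6
```

Emit:
{"api": "play_rows", "payload": {
  "increments": "0.55 -1.7 0 0 -1; 0.32 -1.0 0 0 -1; 0 0 0 0 -1; 0 0 0 0 -1; 0 0 0 0 -1"
}}

```text
clock: 13.93
position: [0.4773, 0.0408, 0.0975]
ee_rot: [2.155, 2.285, 0.002]
force: [0.1, 0.8, -1.3]
width: 0.428
gripper_force: 11.6
```

Run:
```python
from h import *
print(held("red"),arm.observe()["force"],arm.observe()["width"])
```

```text
(array([0.4768, 0.0419, 0.1131]), 4729, array([0.4772, 0.0408, 0.0974])) [-0.49054006 -0.11314086 -0.63690601] 0.426224820923513
```

Emit:
{"api": "play_rows", "payload": {
  "increments": "0 -0.17 1.2 0 -1; 0 0 2.3 0 -1; 0 0 2 0 -1; 0 0 0.9 0 -1; 0 0 0.4 0 -1"
}}

```text
clock: 14.4
position: [0.4737, 0.0406, 0.0279]
ee_rot: [-2.154, -2.285, 0.003]
force: [0.1, -0.4, -0.1]
width: 0.428
gripper_force: 11.6
```

Emit:
{"api": "play_rows", "payload": {
  "increments": "0 0 0.05 0 -1; 0 0 0 0 -1; 0 0 0 0 -1; 0 0 0 0 -1"
}}

```text
clock: 14.73
position: [0.4746, 0.0411, 0.0297]
ee_rot: [2.154, 2.285, 0.002]
force: [-0.6, -0.8, 0.5]
width: 0.426
gripper_force: 11.6
```

Emit:
{"api": "play_rows", "payload": {
  "increments": "0 0 0.1 0 -1; 0 0 0 0 -1; 0 0 0.1 0 -1; 0 0 0 0 -1; 0 0 0 0 -1"
}}

```text
clock: 15.15
position: [0.4741, 0.0411, 0.0271]
ee_rot: [2.154, 2.286, 0.001]
force: [0.1, 0.8, 3.2]
width: 0.424
gripper_force: 12.1
```

Emit:
{"api": "play_rows", "payload": {
  "increments": "0 0 0.04 0 -1; 0 0 0 0 -1; 0 0 0 0 -1"
}}

```text
clock: 15.4
position: [0.4742, 0.0411, 0.027]
ee_rot: [2.154, 2.286, 0.001]
force: [-0.5, -1.7, 8.9]
width: 0.424
gripper_force: 12.7
```

Emit:
{"api": "play_rows", "payload": {
  "increments": "0 0 -0.06 0 -1; 0 0 0 0 0.1; 0 0 0 0 0.4; 0 0 0 0 0.7; 0 0 0 0 1"
}}

```text
clock: 15.82
position: [0.4737, 0.041, 0.0269]
ee_rot: [-2.155, -2.286, 0.0]
force: [0.2, -0.5, 0.2]
width: 0.666
gripper_force: 0.0
```

Emit:
{"api": "play_rows", "payload": {
  "increments": "0 0 0 0 1; 0 0 0 0 1; 0 0 0 0 1; 0 0 0 0 1; 0 0 -1 0 1"
}}

```text
clock: 16.23
position: [0.4726, 0.0408, 0.0361]
ee_rot: [-2.153, -2.285, 0.003]
force: [0.2, -0.1, 0.7]
width: 0.989
gripper_force: 0.0
```

Emit:
{"api": "play_rows", "payload": {
  "increments": "0 0 -2.5 0 1; 0 0 -3 0 1; 0 0 -2 0 1; 0 0 0 0 1; 0 0 0 0 1"
}}

```text
clock: 16.65
position: [0.4748, 0.0412, 0.1137]
ee_rot: [2.153, 2.285, 0.004]
force: [-0.3, 0.2, 0.8]
width: 0.999
gripper_force: 0.0
```

Run:
```python
from h import *
im=vision.get_image("side")
for c in("green","red","yellow","blue"):
  try: print(c,egg(im,c))
  except Exception as e: print(c,e)
```

```text
green (array([ 0.46901502, -0.03152923]), np.float64(0.002563585864261666), np.float64(0.07721694653741318))
red (array([0.47329065, 0.04000007]), np.float64(0.0021749682192801893), np.float64(0.0765167798931855))
yellow (array([ 0.65293453, -0.0732298 ]), np.float64(0.002582992476686218), np.float64(0.07601499063034561))
blue (array([ 0.65698661, -0.14314666]), np.float64(0.002464347273323916), np.float64(0.07648098870250108))
```

Red stands well at (0.473, 0.040). Now yellow.

Emit:
{"api": "play_rows", "payload": {
  "increments": "-1.1 1.5 0 0 1; -2.2 3 0 0 1; -2.3 3.2 0 0 1; -2.3 3.2 0 0 1; -2.2 3 0 0 1"
}}

```text
clock: 17.32
position: [0.6196, -0.0528, 0.1111]
ee_rot: [-2.154, -2.286, 0.002]
force: [0.4, 0.6, 0.4]
width: 1.0
gripper_force: 0.0
```

Emit:
{"api": "play_rows", "payload": {
  "increments": "-1.45 2 0 0 1; -0.9 1.24 0 0 1; 0 0 0 0 1; 0 0 0 0 1; 0 0 0 0 1"
}}

```text
clock: 17.73
position: [0.651, -0.0721, 0.1112]
ee_rot: [-2.152, -2.286, 0.002]
force: [0.2, 0.7, 0.1]
width: 1.0
gripper_force: 0.0
```

Emit:
{"api": "play_rows", "payload": {
  "increments": "0 0.15 3 0 1; 0 0 3 0 1; 0 0 1.5 0 1; 0 0 0.7 0 1; 0 0 0.3 0 1"
}}

```text
clock: 18.15
position: [0.6523, -0.0719, 0.026]
ee_rot: [-2.152, -2.286, 0.002]
force: [0.2, -0.4, -0.6]
width: 1.0
gripper_force: 0.0
```

Emit:
{"api": "play_rows", "payload": {
  "increments": "0 0 0 0 1; 0 0 0 0 1; 0 0 0 0 0; 0 0 0 0 -0.5; 0 0 0 0 -1"
}}

```text
clock: 18.57
position: [0.6544, -0.073, 0.028]
ee_rot: [2.154, 2.285, 0.002]
force: [-0.2, -0.1, 0.3]
width: 0.829
gripper_force: 0.0
```

Emit:
{"api": "play_rows", "payload": {
  "increments": "0 0 0 0 -1; 0 0 0 0 -1; 0 0 0 0 -1; 0 0 0 0 -1; 0 0 0 0 -1"
}}

```text
clock: 18.98
position: [0.6538, -0.073, 0.027]
ee_rot: [2.155, 2.286, 0.0]
force: [0.8, -0.2, 0.6]
width: 0.473
gripper_force: 0.0
```

Emit:
{"api": "play_rows", "payload": {
  "increments": "0 0 0 0 -1; 0 0 0 0 -1; 0 0 0 0 -1"
}}

```text
clock: 19.23
position: [0.6538, -0.073, 0.027]
ee_rot: [-2.155, -2.286, -0.0]
force: [-1.1, -0.2, -0.5]
width: 0.425
gripper_force: 11.7
```

Emit:
{"api": "play_rows", "payload": {
  "increments": "0 0 -0.5 0 -1; 0 0 -1.5 0 -1; 0 0 -2.5 0 -1; 0 0 -2 0 -1; 0 0 -0.5 0 -1"
}}

```text
clock: 19.65
position: [0.6559, -0.0732, 0.1009]
ee_rot: [2.152, 2.283, 0.005]
force: [0.4, 0.0, 0.3]
width: 0.429
gripper_force: 11.7
```

Emit:
{"api": "play_rows", "payload": {
  "increments": "1.2 -1 0 0 -1; 2.3 -1.9 0 0 -1; 3 -2.5 0 0 -1; 3 -2.5 0 0 -1; 3 -2.5 0 0 -1"
}}

```text
clock: 20.07
position: [0.541, 0.0464, 0.0967]
ee_rot: [-2.155, -2.285, 0.0]
force: [0.6, 1.3, -0.1]
width: 0.422
gripper_force: 11.7
```

Emit:
{"api": "play_rows", "payload": {
  "increments": "3 -2.5 0 0 -1; 2.4 -2 0 0 -1; 1.45 -1.2 0 0 -1; 0 0 0 0 -1; 0 0 0 0 -1"
}}

```text
clock: 20.48
position: [0.4809, 0.1115, 0.097]
ee_rot: [-2.152, -2.289, 0.0]
force: [0.7, -0.2, -0.3]
width: 0.43
gripper_force: 11.7
```

Run:
```python
from h import *
print(held("yellow"),arm.observe()["force"],arm.observe()["width"])
```

```text
(array([0.4804, 0.1133, 0.1129]), 4830, array([0.4818, 0.1104, 0.097 ])) [ 0.33962089 -0.60983977  0.13124326] 0.42575640267079196
```

Emit:
{"api": "play_rows", "payload": {
  "increments": "-0.1 -0.05 1.2 0 -1; 0 0 2.3 0 -1; 0 0 2 0 -1; 0 0 0.9 0 -1; 0 0 0.4 0 -1"
}}

```text
clock: 20.95
position: [0.4809, 0.1082, 0.0276]
ee_rot: [-2.156, -2.284, 0.004]
force: [-0.2, 0.2, -0.2]
width: 0.427
gripper_force: 11.7
```

Emit:
{"api": "play_rows", "payload": {
  "increments": "0 0 0 0 -1; 0 0 0 0 -1; 0 0 0.05 0 -1; 0 0 0 0 -1; 0 0 0 0 -1"
}}

```text
clock: 21.37
position: [0.4817, 0.1097, 0.0292]
ee_rot: [2.154, 2.286, 0.002]
force: [-0.5, -0.2, -0.6]
width: 0.426
gripper_force: 11.7
```

Emit:
{"api": "play_rows", "payload": {
  "increments": "0 0 0.1 0 -1; 0 0 0 0 -1; 0 0 0.1 0 -1; 0 0 0 0 -1; 0 0 0 0 -1"
}}

```text
clock: 21.78
position: [0.4814, 0.1097, 0.0268]
ee_rot: [2.154, 2.286, 0.001]
force: [-0.0, 0.4, 4.1]
width: 0.426
gripper_force: 12.2
```

Contact, 4 N. Releasing.

Emit:
{"api": "play_rows", "payload": {
  "increments": "0 0 -0.03 0 -1; 0 0 0 0 0.1; 0 0 0 0 0.4; 0 0 0 0 0.7; 0 0 0 0 1"
}}

```text
clock: 22.2
position: [0.4811, 0.1095, 0.0267]
ee_rot: [-2.155, -2.286, 0.0]
force: [-0.4, 1.0, 0.3]
width: 0.665
gripper_force: 0.0
```

Emit:
{"api": "play_rows", "payload": {
  "increments": "0 0 0 0 1; 0 0 0 0 1; 0 0 0 0 1; 0 0 0 0 1; 0 0 -1 0 1"
}}

```text
clock: 22.62
position: [0.48, 0.1092, 0.0358]
ee_rot: [-2.154, -2.285, 0.004]
force: [-0.2, 0.2, 0.1]
width: 0.986
gripper_force: 0.0
```

Emit:
{"api": "play_rows", "payload": {
  "increments": "0 0 -2.5 0 1; 0 0 -3 0 1; 0 0 -2 0 1; 0 0 0 0 1; 0 0 0 0 1"
}}

```text
clock: 23.03
position: [0.4821, 0.1099, 0.1135]
ee_rot: [2.154, 2.285, 0.005]
force: [0.5, -0.0, -0.4]
width: 1.001
gripper_force: 0.0
```

Run:
```python
from h import *
im=vision.get_image("side")
for c in("green","red","yellow","blue"):
  try: print(c,egg(im,c))
  except Exception as e: print(c,e)
save(im,"s6.png")
```

```text
green (array([ 0.46879514, -0.03169076]), np.float64(0.002645759895687713), np.float64(0.0755817926988589))
red (array([0.47297654, 0.03969232]), np.float64(0.0024293089576755806), np.float64(0.07606209055899849))
yellow (array([0.48061839, 0.10916567]), np.float64(0.0023075413154902955), np.float64(0.07703559214900768))
blue (array([ 0.65711926, -0.14323112]), np.float64(0.002315926468390868), np.float64(0.07572652744359692))
```

View pics/s6.png

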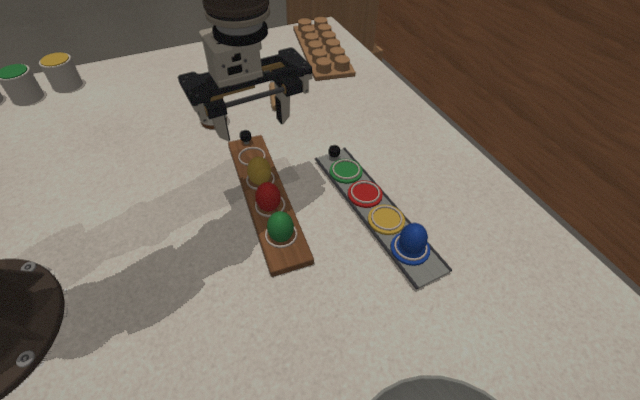

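Green (281,228), red (267,198) and yellow (260,171) stand in rings 1–3. Now blue.

Emit:
{"api": "play_rows", "payload": {
  "increments": "-1.5 0.9 0 0 1; -3 1.8 0 0 1; -3.4 2.05 0 0 1; -3.4 2.05 0 0 1; -3.4 2.05 0 0 1"
}}

```text
clock: 23.7
position: [0.5785, -0.0333, 0.111]
ee_rot: [-2.153, -2.287, 0.002]
force: [1.0, 0.5, -0.2]
width: 1.0
gripper_force: 0.0
```

Emit:
{"api": "play_rows", "payload": {
  "increments": "-3.4 2.05 0 0 1; -3 1.8 0 0 1; -2.7 1.65 0 0 1; -2.5 1.55 0 0 1; 0 0 0 0 1"
}}

```text
clock: 24.12
position: [0.6568, -0.151, 0.1104]
ee_rot: [2.16, 2.277, -0.005]
force: [-0.5, -1.5, -0.3]
width: 0.996
gripper_force: 0.0
```

Emit:
{"api": "play_rows", "payload": {
  "increments": "0 0 0 0 1; 0 0 0 0 1; 0 0 0 0 1"
}}

```text
clock: 24.37
position: [0.6548, -0.1419, 0.1112]
ee_rot: [-2.152, -2.287, 0.0]
force: [0.1, -0.4, -0.9]
width: 1.001
gripper_force: 0.0
```

Emit:
{"api": "play_rows", "payload": {
  "increments": "0 0.15 3 0 1; 0 0 3 0 1; 0 0 1.5 0 1; 0 0 0.7 0 1; 0 0 0.3 0 1"
}}

```text
clock: 24.78
position: [0.656, -0.142, 0.0257]
ee_rot: [-2.151, -2.286, 0.001]
force: [0.1, 0.1, -0.5]
width: 1.0
gripper_force: 0.0
```

Emit:
{"api": "play_rows", "payload": {
  "increments": "0 0 0 0 1; 0 0 0 0 1; 0 0 0 0 0; 0 0 0 0 -0.5; 0 0 0 0 -1"
}}

```text
clock: 25.2
position: [0.6575, -0.1435, 0.0278]
ee_rot: [2.154, 2.285, 0.001]
force: [-0.0, 0.1, 0.4]
width: 0.831
gripper_force: 0.0
```

Emit:
{"api": "play_rows", "payload": {
  "increments": "0 0 0 0 -1; 0 0 0 0 -1; 0 0 0 0 -1; 0 0 0 0 -1; 0 0 0 0 -1"
}}

```text
clock: 25.62
position: [0.657, -0.1435, 0.0268]
ee_rot: [2.155, 2.286, 0.0]
force: [0.3, 0.3, 1.1]
width: 0.467
gripper_force: 0.5
```

Emit:
{"api": "play_rows", "payload": {
  "increments": "0 0 0 0 -1; 0 0 0 0 -1; 0 0 0 0 -1"
}}

```text
clock: 25.87
position: [0.6574, -0.1435, 0.0271]
ee_rot: [2.154, 2.286, 0.001]
force: [1.4, 0.3, 1.7]
width: 0.428
gripper_force: 11.9
```

Emit:
{"api": "play_rows", "payload": {
  "increments": "0 0 -0.5 0 -1; 0 0 -1.5 0 -1; 0 0 -2.5 0 -1; 0 0 -2 0 -1; 0 0 -0.5 0 -1"
}}

```text
clock: 26.28
position: [0.6586, -0.1439, 0.1005]
ee_rot: [2.152, 2.283, 0.004]
force: [-0.6, 0.1, 0.6]
width: 0.43
gripper_force: 11.7
```

Emit:
{"api": "play_rows", "payload": {
  "increments": "1.5 -0.7 0 0 -1; 2.8 -1.25 0 0 -1; 3.5 -1.57 0 0 -1; 3.5 -1.57 0 0 -1; 3.5 -1.57 0 0 -1"
}}

```text
clock: 26.7
position: [0.5801, 0.0014, 0.0963]
ee_rot: [-2.155, -2.285, 0.001]
force: [0.4, 1.2, -0.6]
width: 0.426
gripper_force: 11.7
```

Emit:
{"api": "play_rows", "payload": {
  "increments": "3.5 -1.57 0 0 -1; 3.5 -1.57 0 0 -1; 3.5 -1.57 0 0 -1; 3 -1.35 0 0 -1; 2.5 -1.15 0 0 -1"
}}

```text
clock: 27.12
position: [0.4981, 0.1581, 0.0965]
ee_rot: [-2.152, -2.288, 0.001]
force: [1.1, 0.7, -0.8]
width: 0.429
gripper_force: 11.7
```

Emit:
{"api": "play_rows", "payload": {
  "increments": "2.45 -1.1 0 0 -1; 0 0 0 0 -1; 0 0 0 0 -1; 0 0 0 0 -1; 0 0 0 0 -1"
}}

```text
clock: 27.53
position: [0.4882, 0.1783, 0.0966]
ee_rot: [2.156, 2.284, -0.001]
force: [0.2, 0.6, 0.3]
width: 0.427
gripper_force: 11.7
```

Run:
```python
from h import *
print(held("blue"),arm.observe()["force"],arm.observe()["width"])
```

```text
(array([0.4876, 0.1805, 0.1125]), 4656, array([0.4883, 0.1782, 0.0967])) [ 0.30468691  0.49672784 -0.75730326] 0.42506730766077166
```

Emit:
{"api": "play_rows", "payload": {
  "increments": "0.05 -0.1 1.2 0 -1; 0 0 2.3 0 -1; 0 0 2 0 -1; 0 0 0.9 0 -1; 0 0 0.35 0 -1"
}}

```text
clock: 28.0
position: [0.4861, 0.1787, 0.0278]
ee_rot: [-2.156, -2.284, 0.004]
force: [-0.4, 0.3, -0.3]
width: 0.425
gripper_force: 11.7
```

Emit:
{"api": "play_rows", "payload": {
  "increments": "0 0 0 0 -1; 0 0 0 0 -1; 0 0 0.05 0 -1; 0 0 0 0 -1; 0 0 0 0 -1"
}}

```text
clock: 28.42
position: [0.4873, 0.1803, 0.0295]
ee_rot: [2.154, 2.286, 0.002]
force: [-0.1, -0.1, -0.2]
width: 0.429
gripper_force: 11.7
```

Emit:
{"api": "play_rows", "payload": {
  "increments": "0 0 0.1 0 -1; 0 0 0 0 -1; 0 0 0.1 0 -1; 0 0 0 0 -1; 0 0 0 0 -1"
}}

```text
clock: 28.83
position: [0.487, 0.1802, 0.0269]
ee_rot: [2.154, 2.286, 0.0]
force: [-0.3, 0.5, 1.9]
width: 0.426
gripper_force: 11.9
```

Contact, 2 N. Releasing and retreating.

Emit:
{"api": "play_rows", "payload": {
  "increments": "0 0 0 0 -1; 0 0 0 0 0.1; 0 0 0 0 0.4; 0 0 0 0 0.7; 0 0 0 0 1"
}}

```text
clock: 29.25
position: [0.4867, 0.18, 0.0267]
ee_rot: [-2.155, -2.286, 0.0]
force: [-0.6, -0.2, 0.1]
width: 0.663
gripper_force: 0.0
```

Emit:
{"api": "play_rows", "payload": {
  "increments": "0 0 0 0 1; 0 0 0 0 1; 0 0 0 0 1; 0 0 0 0 1; 0 0 -1 0 1"
}}

```text
clock: 29.67
position: [0.4857, 0.1795, 0.0358]
ee_rot: [-2.154, -2.286, 0.004]
force: [-0.7, 0.2, 0.4]
width: 0.989
gripper_force: 0.0
```

Emit:
{"api": "play_rows", "payload": {
  "increments": "0 0 -2.5 0 1; 0 0 -3 0 1; 0 0 -3 0 1; 0 0 -2 0 1; 0 0 0 0 1"
}}

```text
clock: 30.08
position: [0.4893, 0.1812, 0.1469]
ee_rot: [2.153, 2.284, 0.011]
force: [1.6, -0.5, 0.6]
width: 0.999
gripper_force: 0.0
```

Emit:
{"api": "play_rows", "payload": {
  "increments": "0 0 0 0 1; 0 0 0 0 1; 0 0 0 0 1; 0 0 0 0 1; 0 0 0 0 1"
}}

```text
clock: 30.5
position: [0.4863, 0.1798, 0.141]
ee_rot: [-2.154, -2.286, 0.002]
force: [0.2, 0.2, -0.6]
width: 0.998
gripper_force: 0.0
```

Run:
```python
from h import *
im=vision.get_image("side")
for c in("green","red","yellow","blue"):
  try: print(c,egg(im,c))
  except Exception as e: print(c,e)
cv2.imwrite("pics/s7.png",cv2.resize(im["frame"][80:300,190:460],(800,600))[:,:,::-1])
```

```text
green (array([ 0.46902998, -0.03165578]), np.float64(0.0024394208283106938), np.float64(0.07606978370154127))
red (array([0.47324488, 0.03985892]), np.float64(0.0023371198534587745), np.float64(0.07647104041810299))
yellow (array([0.48070795, 0.10932698]), np.float64(0.0022587010982970603), np.float64(0.07599131065177617))
blue (array([0.4867567 , 0.18019763]), np.float64(0.0020977987434880933), np.float64(0.0745773569567938))
```

View pics/s7.png

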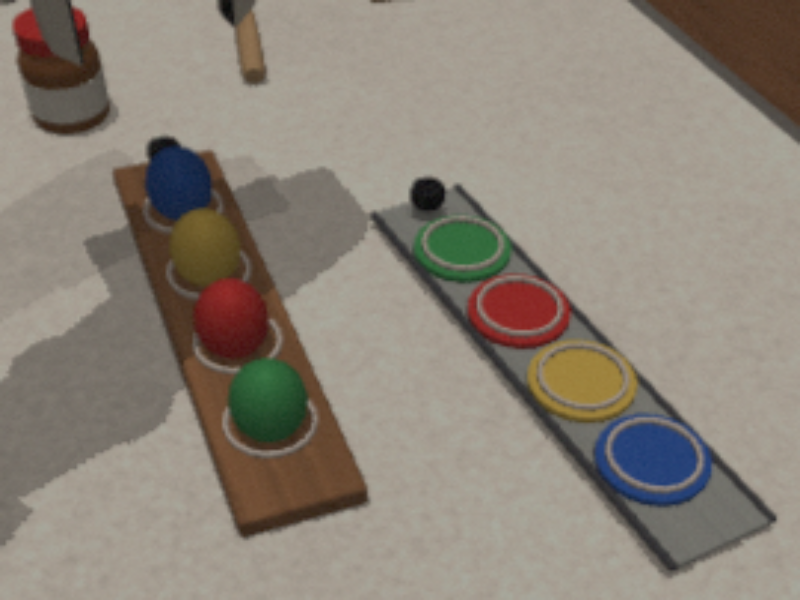

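All four stand upright in their rings: blue (178,183) nearest the tray knob, then yellow (205,248), red (231,318) and green (268,400). The gripper is clear.

```bash
python3 -c "
from cell import job
print(job.sign_off())"
```

```text
the job is handed in; nothing more can be done
None
```

All four eggs stand upright in the tray's rings in reverse order (green farthest from the tray's knob, then red, yellow, and blue nearest), all released, and the job was handed in at about 31 s.

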